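# Check the crust of a lattice loaf with a spring gauge

## Task

Take the orange crust gauge out of its stand and log the batch first: point its white foot squarely at the middle of the barcode label from about 8 cm away and hold it still there for a good second. Then press the foot gently onto the red dot on the lattice loaf, gauge square to the white sticker (which lies on the loaf's sloping crust), until the spring plunger is about half way in, without shoving the loaf or disturbing the jar, bun and bowl. Finish holding it like that: keep the gauge in the gripper, still pressing, and do not let go or back off.

Things in the scene. Friction and masses are not known exactly. Their poses are not given: they have to be found in the camera images.
- gauge: Hand-held crust gauge, about 0.25 kg, upright in its stand. Origin: centre of the underside of its dark collar (44 mm diameter, 6 mm thick) resting on the stand's rim; +z up the handle. Orange handle block 36 (x) x 26 (y) mm, z = 6 to 72 mm; grip across y or x. Below the collar: steel barrel 22 mm diameter to z = -45 mm, then the plunger with white foot, ending at z = -80 mm when out.
- gauge_grip (a point): Middle of the gauge's orange handle, on its axis, 45 mm above the gauge's origin: a good grip point.
- gauge_tip (a point): Centre of the flat end of the gauge's white foot (14 mm diameter, flat 10 mm), 80 mm below the gauge's origin when the plunger is out (125 mm below gauge_grip).
- aim_point (a point): Point on the gauge's axis 80 mm ahead of the foot's end (gauge z = -160 mm): where the scanner, which looks out along the foot, reads. To log, bring it to the label's centre.
- foot: The white foot itself, carried by the plunger; its origin coincides with the gauge's while the plunger is out.
- plunger (a joint): How far the gauge's spring plunger is pushed in: 0 = fully out, 0.020 m = end stop. About 0.6 N starts it, then 0.3 N per mm: half way (10 mm) is 3.6 N, full 6.6 N.
- stand: Fixed stand for the gauge: black base plate 90 x 90 x 8 mm with an upright aluminium tube, 60 mm outside and 34 mm inside diameter, rim 95 mm above the table. Origin on the table under the tube's axis. Lift the gauge at least 85 mm straight up to clear it.
- label: White barcode label, 60 x 80 mm, on a fixed small wooden easel. Origin: centre of its face; its z is the outward normal, leaning 0.5 rad (29 deg) from vertical towards its own -x side (roughly towards the robot); y runs along the label's 80 mm. Face centre 70 mm above the table.
- label_stand: The fixed wooden easel under the label: base 100 x 90 x 12 mm, about 90 mm high overall. Origin on the table under the label's centre.
- board: Round fixed dark wooden board, 210 mm diameter, 15 mm thick, under the lattice loaf. Origin under its centre.
- loaf: Firm domed lattice loaf, 180 mm diameter, 89 mm high, about 0.9 kg, loose on the board. Origin: centre of its underside, z up. The sticker is on its -x side.
- spot: Round white paper sticker, 34 mm diameter, with a red dot of 16 mm in the middle, on the loaf's sloping crust. Origin: centre of the red dot, on the surface; its z is the outward normal, leaning 25 deg (0.436 rad) from vertical towards the loaf's -x side (roughly towards the robot). 82 mm above the loaf's underside and 42 mm from its axis. Hard: all the give is in the gauge's plunger.
- jar: Amber jar with brass lid, 66 mm diameter, 85 mm high; leave alone. Origin under its centre.
- bun: Small round plain bun, 110 mm diameter, 50 mm high; leave alone. Origin under its centre.
- bowl: Empty wooden bowl, 124 mm diameter, 50 mm high; leave alone. Origin under its centre.
Mind the look-alikes: they are no part of the job. What is shaped like the gauge but green is not meant. What is shaped like the label_stand but turquoise is not meant.

How it is judged:
On the way:
1. the gauge, held in the gripper, points squarely at the label's middle from about 8 cm and is held still for 0.8 s (contact force between the fingers and gauge above 2 N and contact force between gauge and stand below 0.05 N and distance between aim_point and label below 0.03 m and angle between the z axis of gauge and the z axis of label, either way round below 0.22 rad and linear speed of gauge below 0.03 m/s), for 0.8 s.
At the end, for the whole second after the job is handed in: Gauge held in the fingers, clear of its stand, still; foot centre within 12 mm of the red dot's centre, axis within 0.2 rad of the sticker's normal, plunger 5 to 15 mm in (1.2 to 8 N on the sticker); loaf, jar, bun and bowl within 15 mm of their starts; all kept for the last second (contact force between the fingers and gauge above 2 N and contact force between gauge and stand below 0.05 N and distance between gauge_tip and spot below 0.012 m and angle between the z axis of gauge and the z axis of spot, either way round below 0.2 rad and value of joint plunger between 0.005 and 0.015 m and contact force between foot and spot between 1.2 and 8 N and linear speed of gauge below 0.03 m/s and distance of each of loaf, jar, bun, bowl from where it was at the start of the episode below 0.015 m); the arm keeps its last pose, push and grip.
It fails at once if the loaf is pressed or struck hard with the gauge (over 15 N) (contact force between gauge and loaf above 15 N).
It fails at once if the loaf is shoved more than 15 mm (distance of loaf from where it was at the start of the episode above 0.015 m).
It fails at once if the jar, bun or bowl is displaced more than 15 mm (distance of any of jar, bun, bowl from where it was at the start of the episode above 0.015 m).
It also fails if it takes over 51 s, if anything falls off the work surface, if the arm or the gripper's body presses on something with over 40 N, if the wrist force passes 120 N, or if a joint passes its speed limit or range.

## Robot

A 7-joint arm with a two-finger parallel gripper is mounted at the origin on the work surface. World frame = base frame: x ahead of the robot, y to its left, z up, the work surface at z = 0. Lengths are in m, angles in rad, forces in N, time in s.
With the tool pointing down it reaches from about 0.425 to 0.875 m from the base axis. Payload 4.7 kg.
Tool frame: the origin (TCP) lies on the centre line of the jaws, within the pads' length; the fingertips stand 11 mm ahead of it and the grasp point (between the pads) lies 8 mm behind it; z points along the fingers, y is the direction in which the jaws open and shut (so a half turn about z gives the same grasp; the last joint's range is limited). The gripper opens to 87 mm and grips with 3 to 60 N. Pads are 19 mm wide; open, the fingers measure 117 mm over their backs; the gripper's body (75 mm by 190 mm) begins 51 mm behind the grasp point.
Start: joints at [-1.089, 0.321, -0.07, 1.45, 0.023, 1.371, -0.057], TCP at [0.293, 0.58, 0.234] pointing down, gripper open.
Joint ranges: [-2.86, 2.86], [-0.3, 2.09], [-1.38, 1.24], [0.06, 2.45], [-1.56, 4.7], [0.09, 2.05], [-2.69, 2.69]. Speed limits (rad/s): [2.57, 2.57, 3.14, 3.14, 3.14, 3.14, 3.14].

## Interface

Orientations are given as a unit quaternion [w, x, y, z].
In Python, from station import bot gives the robot as it stands. Calls block until the motion is done:
- bot.goto(position, orientation): joint-space move of the TCP to a pose.
- bot.servo_line(position, orientation=None, velocity=0.15, f_stop=None): straight line of the TCP; orientation=None keeps the orientation; velocity is the mean speed in m/s. With f_stop (N) it stops when the force on the tool has changed by that much, and returns True; else False.
- bot.move_j(angles): joint-space move.
- bot.set_gripper(opening, grasp_force=None): finger opening in m; grasp_force is the grip in N (None keeps the last); returns when the fingers have stopped.
- bot.sleep(seconds).
- bot.ik(position, orientation): joint angles nearest the present ones, or None.
- bot.sense(): the state.
- bot.capture(name): name is "side" or "top" or "wrist"; returns a dict with "color" (400x640x3 uint8, red, green, blue), "intrinsics" (3x3 intrinsics, pixels), "R" (3x3) and "t" (3): a world point X has camera coordinates R X + t. Camera axes: x right, y down, z forward; pixel columns grow to the right and rows downward; lengths in m; the calibration is good to about 2 mm. A picture is of the moment at which its call begins. There is no depth.
A pose or a line that the arm cannot do raises bot.IKError and nothing moves.
- bot.close_job(): hands the job in, once; it reports no verdict.
Trained networks look in a picture, given as the dict that the camera call returned (one of the last four; its "shot" number tells which), for a name from the list of things; names that differ only in an ending like _2 or _b are one class to them, and where a whole thing is asked for, a point or a joint stands for the part that bears it (a point fixed in the world has none). Each returns a list of dicts, best first, with "p" (0 to 1); they miss things now and then, are a little off and sometimes report something else, mostly with a low value. They report only what shows in the picture. A call takes as long as a camera call. They do not tell look-alikes from the thing itself.
- bot.spot_in(picture, name): "position" ([x, y, z] in m, in world coordinates, good to about 4 mm: the middle of the surface that is visible of it).
- bot.masks_of(picture, name): "pixels" (400x640 bool, what is visible of it).
- bot.mark_of(picture, name): "position" ([x, y, z] in m, in world coordinates, good to about 4 mm: a listed point, or the origin of a listed thing).
The state is a dict: "clock": time; "joint_positions": joint angles; "qvel": joint speeds; "joint_efforts": joint torques, N m; "tool_pos": TCP position; "orientation": TCP orientation; "wrist_force": force on the tool from outside, world axes, zero at the start; "moment": the same for the moment, N m; "gripper_width": finger opening in m.
Only numpy, scipy, OpenCV 4.12 (cv2) and the standard library are available. Lean on these libraries where they do the work, as an engineer would, in place of code of your own. Each camera call takes 0.05 s, during which the arm holds its last target. There are 200 camera calls.

## Working session

There is one attempt and no reset: what is moved stays moved. The work goes in short steps, each a Python script; the robot and the scene stay as the last script left them, time stands still between calls to the robot, and variables do not carry over. Pictures are saved under pics/ and viewed, about 8 in all and at most 12, crops included, and the job is handed in when it is done.

```bash
mkdir -p pics; ls; python3 - <<'E'
from station import bot
import cv2,numpy as np
s=bot.sense();print(s['clock'],s['tool_pos'],s['orientation'])
ims=[]
for c in ['side','top']:
    p=bot.capture(c);ims.append(p['color'])
    print(c,np.round(-p['R'].T@p['t'],3))
    for n in ['gauge','gauge_grip','stand','label','label_stand','board','loaf','spot','jar','bun','bowl']:
        print(n,[(np.round(d['position'],3).tolist(),round(d['p'],2)) for d in bot.mark_of(p,n)[:3]])
    cv2.imwrite(f'pics/{c}0.png',p['color'][:,:,::-1])
E
```

```text
pics
0.0 [0.29287451 0.57967632 0.23247088] [-1.83646479e-04  2.31728408e-01  9.72780053e-01 -9.38325794e-04]
side [-0.081 -0.834  0.727]
gauge [([0.584, -0.282, 0.094], 0.77), ([0.702, -0.311, 0.078], 0.62)]
gauge_grip [([0.703, -0.309, 0.128], 0.88), ([0.587, -0.282, 0.14], 0.65)]
stand [([0.587, -0.286, -0.002], 0.83), ([0.769, 0.003, 0.002], 0.48)]
label [([0.336, 0.284, 0.069], 0.8), ([0.502, 0.26, 0.073], 0.6)]
label_stand [([0.334, 0.28, 0.0], 0.74)]
board [([0.568, 0.031, -0.002], 0.8)]
loaf [([0.572, 0.026, 0.015], 0.7)]
spot [([0.531, 0.01, 0.095], 0.45)]
jar [([0.752, 0.167, -0.004], 0.83)]
bun [([0.765, 0.003, 0.001], 0.69)]
bowl [([0.762, -0.16, 0.001], 0.93)]
top [0.493 0.017 1.052]
gauge [([0.585, -0.285, 0.098], 0.91)]
gauge_grip [([0.704, -0.306, 0.127], 0.78), ([0.587, -0.285, 0.143], 0.72)]
stand [([0.583, -0.281, -0.001], 0.9)]
label [([0.503, 0.26, 0.073], 0.8), ([0.332, 0.281, 0.068], 0.7)]
label_stand [([0.502, 0.261, 0.001], 0.57), ([0.332, 0.286, -0.005], 0.57)]
board []
loaf [([0.568, 0.024, 0.016], 0.98)]
spot [([0.588, -0.283, 0.144], 0.64)]
jar [([0.742, 0.172, 0.0], 0.84)]
bun []
bowl [([0.762, -0.161, 0.005], 0.77), ([0.768, 0.009, 0.003], 0.21)]
```

View pics/side0.png

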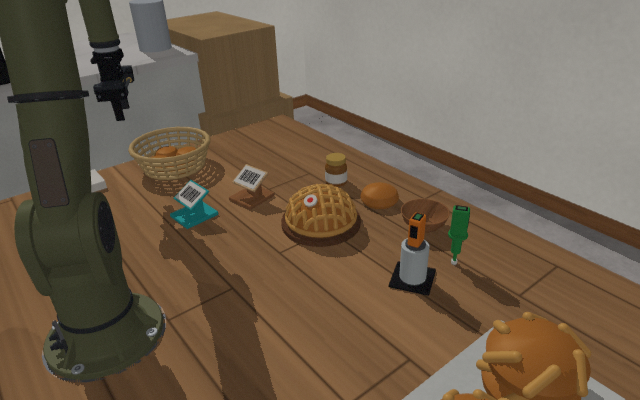

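View pics/top0.png

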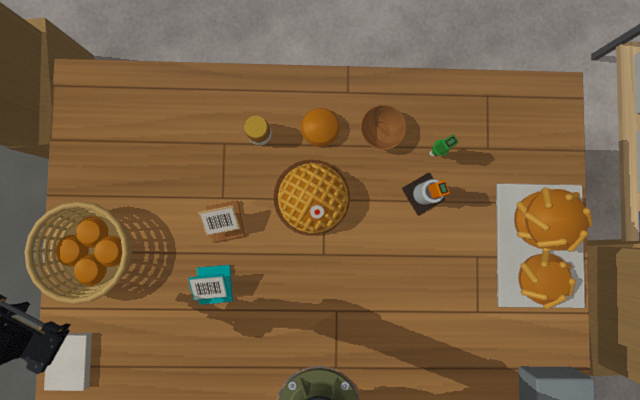

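The orange gauge is at top (437,189) / side (417,230), upright in its stand. Its green look-alike is at side (459,222). The label on the wooden easel is at top (221,221) / side (250,180), and the turquoise one is at top (210,286). The sticker is at top (317,212). I'll take the orange gauge at (0.585,-0.284) and the wooden-easel label at (0.502,0.260), and look from near next.

```bash
python3 - <<'E'
from station import bot
import cv2,numpy as np
from scipy.spatial.transform import Rotation as R
def down(yaw): # tool z down, tool y along yaw direction
    y=np.array([np.cos(yaw),np.sin(yaw),0]);z=np.array([0,0,-1.]);x=np.cross(y,z)
    return R.from_matrix(np.c_[x,y,z]).as_quat(scalar_first=True)
out=[]
for name,xy,z,ns in [('label',(0.45,0.25),0.34,['label']),('loaf',(0.50,0.01),0.37,['spot','loaf']),('gauge',(0.555,-0.275),0.36,['gauge','gauge_grip'])]:
    for yaw in (np.pi/2,):
        bot.goto([*xy,z],down(yaw))
    p=bot.capture('wrist')
    np.savez(f'{name}.npz',K=p['intrinsics'],R=p['R'],t=p['t'],c=p['color'])
    print(name,np.round(-p['R'].T@p['t'],3),bot.sense()['clock'],np.round(p['R'][2],2))
    for n in ns: print(n,[(np.round(d['position'],3).tolist(),round(d['p'],2)) for d in bot.mark_of(p,n)[:3]])
    out.append(p['color'][:,:,::-1])
out=[cv2.resize(o,(480,300)) for o in out]
cv2.imwrite('pics/w.png',np.vstack([np.hstack(out[:1]),out[1]]))
cv2.imwrite('pics/wg.png',p['color'][:,:,::-1])
E
```

```text
label [0.382 0.251 0.491] 2.6667 [ 0.25  0.   -0.97]
label [([0.502, 0.262, 0.072], 0.73), ([0.333, 0.282, 0.072], 0.62)]
loaf [0.433 0.012 0.521] 3.7417 [ 0.25  0.   -0.97]
spot [([0.525, 0.011, 0.095], 0.73)]
loaf [([0.567, 0.024, 0.012], 0.9)]
gauge [ 0.489 -0.274  0.511] 5.0083 [ 0.25  0.   -0.97]
gauge [([0.588, -0.284, 0.091], 0.59), ([0.699, -0.304, 0.078], 0.56)]
gauge_grip [([0.583, -0.285, 0.135], 0.98), ([0.707, -0.308, 0.124], 0.57)]
```

View pics/w.png

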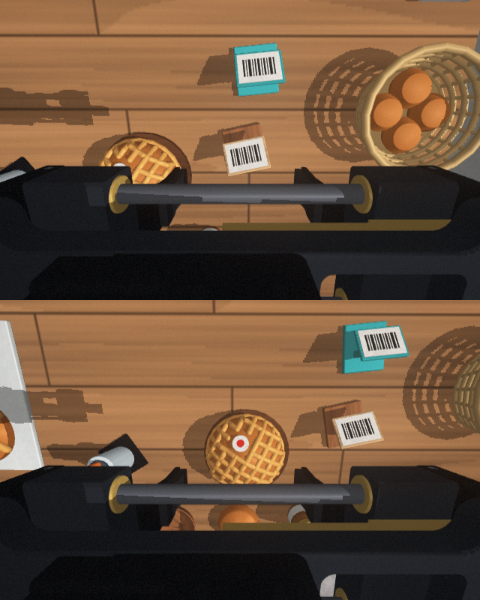

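View pics/wg.png

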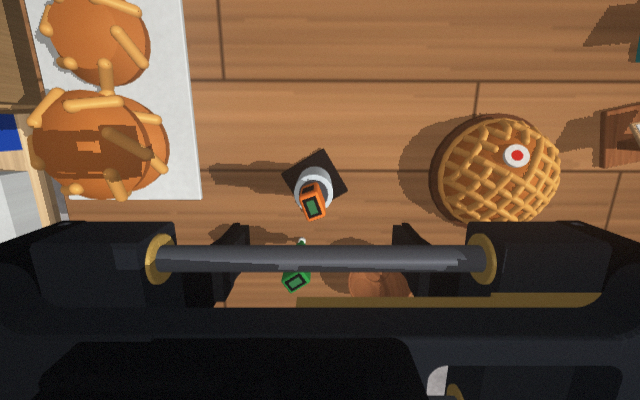

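Wrist views: the gauge stands in its tube at (313,200) and the sticker with its red dot is at (517,156). In the composite, the wooden-easel label is at (246,154). Colours and places match the description. Next I fit the poses (label quad, red dot, handle silhouette) numerically over several views.

```bash
cat > fit.py <<'E'
from station import bot
import cv2,numpy as np
from scipy.optimize import least_squares,minimize
V={n:dict(np.load(n+'.npz')) for n in ['label','loaf','gauge']}
for c in ['top','side']:
    p=bot.capture(c);V[c]=dict(K=p['intrinsics'],R=p['R'],t=p['t'],c=cv2.imread(f'pics/{c}0.png')[:,:,::-1])
def proj(v,X):
    q=(v['R']@np.atleast_2d(X).T).T+v['t'];q=q@v['K'].T;return q[:,:2]/q[:,2:]
def blob(m,near,rmax=25):
    n,l,s,c=cv2.connectedComponentsWithStats(m.astype(np.uint8))
    k=[i for i in range(1,n) if np.linalg.norm(c[i]-near)<rmax and s[i,4]>8]
    if not k:return None,None
    i=max(k,key=lambda i:s[i,4]);return l==i,c[i]
def chans(v): return [v['c'][:,:,i].astype(int) for i in range(3)]
# red dot
obs=[]
for n in V:
    v=V[n];r,g,b=chans(v);m=(r>130)&(g<75)&(b<75)
    _,c=blob(m,proj(v,[.528,.01,.096])[0],15)
    if c is not None: obs.append((n,c))
f=lambda X:np.concatenate([proj(V[n],X)[0]-c for n,c in obs])
s=least_squares(f,[.528,.01,.096],loss='soft_l1');print('spot',s.x.round(4),[(n,np.round(c)) for n,c in obs],s.fun.round(1))
# label corners
def lab(q):
    x,y,z,a=q;n=np.array([-np.sin(.5)*np.cos(a),-np.sin(.5)*np.sin(a),np.cos(.5)])
    yy=np.array([-np.sin(a),np.cos(a),0]);xx=np.cross(yy,n)
    return np.array([[x,y,z]+sx*.03*xx+sy*.04*yy for sx,sy in [(1,1),(1,-1),(-1,-1),(-1,1)]])
q0=[.502,.261,.072,0.2];L=[]
for n in ['label','loaf','top','side']:
    v=V[n];r,g,b=chans(v);m=(np.minimum(np.minimum(r,g),b)>120)
    m=cv2.morphologyEx(m.astype(np.uint8),cv2.MORPH_CLOSE,np.ones((9,9)))
    bm,c=blob(m,proj(v,q0[:3])[0],20)
    if bm is None: print('no',n);continue
    h=cv2.convexHull(np.argwhere(bm)[:,::-1].astype(np.int32))
    L.append((n,cv2.approxPolyN(h,4,ensure_convex=True).reshape(-1,2).astype(float)))
def fl(q):
    o=[]
    for n,cc in L:
        P=proj(V[n],lab(q))
        best=min((np.roll(cc[::d],k,0)-P for d in (1,-1) for k in range(4)),key=lambda e:(e**2).sum());o.append(best.ravel())
    return np.concatenate(o)
s=min((least_squares(fl,[*q0[:3],a],loss='soft_l1') for a in (-.4,0,.4)),key=lambda s:s.cost);print('label',s.x.round(4),[l[0] for l in L],np.abs(s.fun).round(1).reshape(len(L),-1).max(1))
# handle silhouette
M=[]
for n in ['gauge','top','side']:
    v=V[n];r,g,b=chans(v);m=(r>110)&(g<0.6*r)&(b<0.35*r)
    bm,c=blob(m,proj(v,[.586,-.284,.14])[0],20)
    h=np.zeros((400,640),np.uint8);cv2.fillConvexPoly(h,cv2.convexHull(np.argwhere(bm)[:,::-1].astype(np.int32)),1);M.append((n,h))
def fg(q):
    x,y,a=q;e=0;C=np.array([[x+sx*.018*np.cos(a)-sy*.013*np.sin(a),y+sx*.018*np.sin(a)+sy*.013*np.cos(a),.095+z] for sx in(1,-1) for sy in(1,-1) for z in(.006,.072)])
    for n,h in M:
        P=np.zeros((1600,2560),np.uint8);cv2.fillConvexPoly(P,cv2.convexHull(np.round(proj(V[n],C)*4+1.5).astype(np.int32)),1)
        H=cv2.resize(h,None,fx=4,fy=4,interpolation=0);e+=1-(P&H).sum()/(P|H).sum()
    return e
R=[]
for a in np.arange(0,np.pi,.2):
    r=minimize(fg,[.586,-.284,a],method='Nelder-Mead',options=dict(initial_simplex=[[.586,-.284,a],[.592,-.284,a],[.586,-.278,a],[.586,-.284,a+.15]],maxfev=70));R.append((r.fun,*r.x))
for r in sorted(R)[:4]:print('gauge',np.round(r,4))
E
python3 fit.py
```

```text
spot [0.5294 0.0111 0.0983] [('loaf', array([320., 191.])), ('gauge', array([517., 155.])), ('top', array([317., 212.])), ('side', array([310., 200.]))] [-0.3  0.2  0.1  0.  -0.2 -0.2 -0.6  0.2]
label [0.5036 0.2609 0.0735 0.2061] ['label', 'loaf', 'top', 'side'] [4.2 2.4 0.7 0.9]
gauge [ 0.3184  0.5876 -0.2841  0.3662]
gauge [ 0.3187  0.5876 -0.284   0.3677]
gauge [ 0.3196  0.5876 -0.2841  0.3658]
gauge [ 0.3211  0.588  -0.2842  0.3802]
```

Checks against the given sizes:

| Item | Expected | Measured |
|---|---|---|
| Spot height (m) | 0.097 | 0.098 |
| Spot to loaf axis (mm) | 42 | 42 |
| Label height (m) | 0.07 | 0.0735 |

The three agree. Next: grasp and lift the gauge.

```bash
cat > h.py <<'E'
from station import bot
import cv2,numpy as np
from scipy.spatial.transform import Rotation as R
def ori(n,yaw): # tool z=-n, tool y near yaw direction
    z=-np.array(n,float);y=np.array([np.cos(yaw),np.sin(yaw),0]);y-=z*(y@z);y/=np.linalg.norm(y)
    return R.from_matrix(np.c_[np.cross(y,z),y,z]).as_quat(scalar_first=True)
def nrm(t,a): return np.array([-np.sin(t)*np.cos(a),-np.sin(t)*np.sin(a),np.cos(t)])
LAB=np.array([.5036,.2609,.072]);NL=nrm(.5,.206)
SP=np.array([.5294,.0111,.0975]);NS=nrm(.436,.338)
E
python3 - <<'E'
from h import *
q=ori([0,0,1],.37+np.pi/2)
bot.set_gripper(.07,30)
bot.goto([.5876,-.284,.20],q)
bot.servo_line([.5876,-.284,.132],velocity=.08)
bot.set_gripper(0,30)
s=bot.sense();print(s['gripper_width'],s['clock'],np.round(s['wrist_force'],2))
print(bot.servo_line([.5876,-.284,.255],velocity=.1))
s=bot.sense();print(s['gripper_width'],s['clock'],np.round(s['wrist_force'],2),s['tool_pos'])
for c in ['side','top']:
    p=bot.capture(c)
    for n in ['gauge','gauge_grip','gauge_tip']: print(c,n,[(np.round(d['position'],3).tolist(),round(d['p'],2)) for d in bot.mark_of(p,n)[:3]])
    if c=='side': cv2.imwrite('pics/held.png',cv2.resize(p['color'][60:300,320:560,::-1],(600,600)))
for nm,P,n,a,D in [('lab',LAB,NL,.206,.197),('spot',SP,NS,.338,.107)]:
    for da in (-.6,-.3,0,.3,.6):
        j=bot.ik(P+n*D,ori(n,a+np.pi/2+da));print(nm,da,None if j is None else np.round(j,2))
E
```

```text
0.025941236671429075 8.3417 [-0.08 -0.33 -0.12]
False
0.025888185096621538 9.725 [ 0.3   0.27 -2.45] [ 0.58723695 -0.28374916  0.25405392]
side gauge [([0.7, -0.311, 0.077], 0.68), ([0.585, -0.283, 0.217], 0.64)]
side gauge_grip [([0.587, -0.282, 0.261], 0.74), ([0.703, -0.311, 0.13], 0.59)]
side gauge_tip [([0.703, -0.307, -0.002], 0.5), ([0.586, -0.286, 0.139], 0.36)]
top gauge [([0.703, -0.307, 0.081], 0.75), ([0.587, -0.283, 0.218], 0.52)]
top gauge_grip [([0.705, -0.308, 0.128], 0.64), ([0.59, -0.282, 0.263], 0.51), ([0.745, 0.172, 0.003], 0.37)]
top gauge_tip []
lab -0.6 None
lab -0.3 None
lab 0 None
lab 0.3 None
lab 0.6 None
spot -0.6 [ 0.39 -0.29 -0.26  2.21 -0.35  0.84  1.66]
spot -0.3 [ 0.16 -0.29 -0.07  2.21 -0.27  0.83  1.87]
spot 0 [ 0.16 -0.29 -0.07  2.21 -0.27  0.83  2.14]
spot 0.3 [ 0.16 -0.29 -0.07  2.21 -0.27  0.83  2.42]
spot 0.6 [-0.06 -0.3   0.12  2.22 -0.18  0.82  2.62]
```

View pics/held.png

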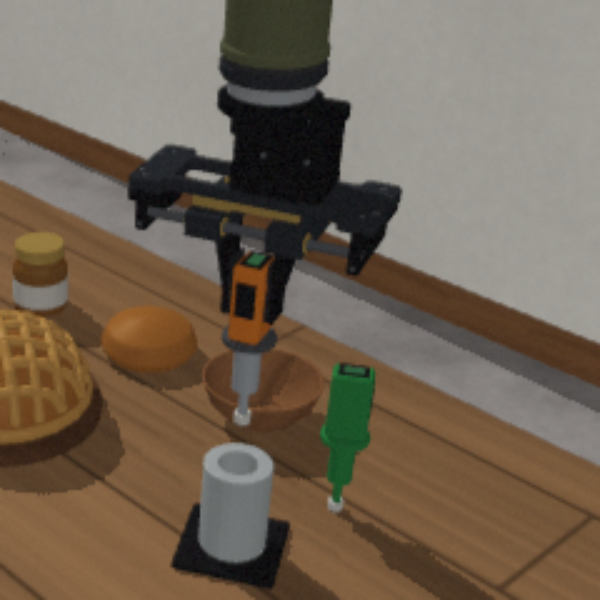

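The gauge is held upright and clear of the stand (foot at (243,415) in the crop, tube below), and the green one is untouched. The exact label pose has no IK solution, so I'll search within the tolerances for the smallest deviation.

```bash
python3 - <<'E'
from h import *
import itertools
res=[]
for dt,dd,dy,da in itertools.product((0,.05,.1,.15),(0,.008,.016),(0,.05,-.05,.1,-.1,.15,-.15),(-2.8,-.8,0,.8,2.8)):
    n=nrm(.5-dt,.206+dy)
    ang=np.arccos(n@NL)
    if ang>.16: continue
    # aim point short of / beyond label: aim at label, closer by dd
    j=bot.ik(LAB+n*(.197-dd),ori(n,.206+np.pi/2+da))
    if j is not None: res.append((ang/.22+dd/.03,ang,dt,dd,dy,da,np.round(j,2)))
res.sort(key=lambda r:r[0])
for r in res[:12]:print(*np.round(r[1:6],3),r[6])
print(len(res))
for dt,da in itertools.product((0,.05,.1),(-.3,0,.3)):
    n=nrm(.436-dt,.338);print(dt,da,[ (lambda j:None if j is None else np.round(j,2).tolist())(bot.ik(SP+n*D,ori(n,.338+np.pi/2+da))) for D in (.15,.107)])
E
```

```text
0.085 0.05 0.0 -0.15 -2.8 [-0.53 -0.3  -0.24  2.11  0.26  0.99 -1.95]
0.085 0.05 0.0 -0.15 -0.8 [-0.74 -0.3  -0.07  2.11  0.34  1.01  0.08]
0.085 0.05 0.0 -0.15 0.0 [-0.74 -0.3  -0.07  2.11  0.34  1.01  0.81]
0.085 0.05 0.0 -0.15 0.8 [-0.56 -0.3  -0.22  2.11  0.28  1.    1.63]
0.085 0.05 0.0 -0.15 2.8 [-0.74 -0.3  -0.07  2.11  0.34  1.01 -2.64]
0.1 0.1 0.0 0.0 -2.8 [-0.61 -0.3  -0.08  2.09  0.19  1.   -1.82]
0.1 0.1 0.0 0.0 -0.8 [-0.51 -0.29 -0.17  2.09  0.15  0.99  0.28]
0.1 0.1 0.0 0.0 0.0 [-0.63 -0.3  -0.07  2.09  0.2   1.    1.  ]
0.1 0.1 0.0 0.0 0.8 [-0.63 -0.3  -0.07  2.09  0.2   1.    1.76]
0.1 0.1 0.0 0.0 2.8 [-0.63 -0.3  -0.07  2.09  0.2   1.   -2.45]
0.102 0.1 0.0 -0.05 -2.8 [-0.3  -0.29 -0.35  2.07  0.11  0.99 -1.76]
0.102 0.1 0.0 -0.05 -0.8 [-0.5  -0.28 -0.2   2.08  0.18  1.    0.25]
177
0 -0.3 [None, [0.16, -0.29, -0.07, 2.21, -0.27, 0.83, 1.87]]
0 0 [None, [0.16, -0.29, -0.07, 2.21, -0.27, 0.83, 2.14]]
0 0.3 [None, [0.16, -0.29, -0.07, 2.21, -0.27, 0.83, 2.42]]
0.05 -0.3 [None, [-0.36, -0.29, 0.36, 2.18, -0.03, 0.87, 1.65]]
0.05 0 [None, [-0.36, -0.29, 0.35, 2.18, -0.03, 0.87, 1.93]]
0.05 0.3 [None, [-0.36, -0.29, 0.36, 2.18, -0.03, 0.87, 2.2]]
0.1 -0.3 [[-0.25, -0.29, 0.25, 2.09, -0.04, 1.02, 1.64], [-0.44, -0.26, 0.41, 2.13, -0.0, 0.92, 1.6]]
0.1 0 [[-0.09, -0.28, 0.12, 2.09, -0.1, 1.02, 1.97], [-0.45, -0.26, 0.42, 2.13, 0.0, 0.92, 1.89]]
0.1 0.3 [[-0.09, -0.28, 0.12, 2.09, -0.1, 1.02, 2.26], [-0.47, -0.26, 0.44, 2.13, 0.01, 0.92, 2.16]]
```

```bash
python3 - <<'E'
from h import *
bot.servo_line([.587,-.284,.34],velocity=.2)
bot.goto([.47,.05,.36],ori(nrm(.15,.2),1.2))
n=nrm(.4,.156)
bot.goto(LAB+n*.197,ori(n,.206+np.pi/2-.8))
bot.sleep(.5);s=bot.sense();z=R.from_quat(s['orientation'],scalar_first=True).as_matrix()[:,2]
print(s['clock'],'aim err',s['tool_pos']+z*.197-LAB,'ang',np.arccos(-z@NL),s['gripper_width'])
for c in ['top','side','wrist']:
    p=bot.capture(c)
    for k in ['gauge_grip','gauge_tip','label','aim_point']:print(c,k,[(np.round(d['position'],3).tolist(),round(d['p'],2)) for d in bot.mark_of(p,k)[:2]])
    if c=='side': im=p['color']
cv2.imwrite('pics/lab.png',cv2.resize(im[60:260,130:370,::-1],(720,600)))
print('grip exp',s['tool_pos']-z*.008,'tip exp',s['tool_pos']+z*.117)
bot.sleep(1.0);print(bot.sense()['clock'])
E
```

```text
13.4917 aim err [ 1.38437107e-04 -6.55498814e-05  1.56187139e-04] ang 0.10218022928166065 0.025880231152740497
top gauge_grip [([0.426, 0.25, 0.266], 0.9), ([0.703, -0.307, 0.125], 0.71)]
top gauge_tip [([0.468, 0.255, 0.148], 0.48)]
top label [([0.501, 0.258, 0.072], 0.73), ([0.443, 0.251, 0.219], 0.4)]
top aim_point []
side gauge_grip [([0.704, -0.306, 0.129], 0.83), ([0.424, 0.25, 0.258], 0.65)]
side gauge_tip [([0.704, -0.308, -0.002], 0.59)]
side label [([0.332, 0.284, 0.071], 0.62), ([0.501, 0.26, 0.073], 0.59)]
side aim_point []
wrist gauge_grip [([0.422, 0.244, 0.26], 0.65), ([0.502, 0.264, 0.074], 0.25)]
wrist gauge_tip [([0.468, 0.254, 0.146], 0.61)]
wrist label [([0.331, 0.288, 0.07], 0.88), ([0.503, 0.263, 0.071], 0.59)]
wrist aim_point []
grip exp [0.42485466 0.24842085 0.26096363] tip exp [0.47295452 0.25599012 0.14583714]
15.2417
```

View pics/lab.png

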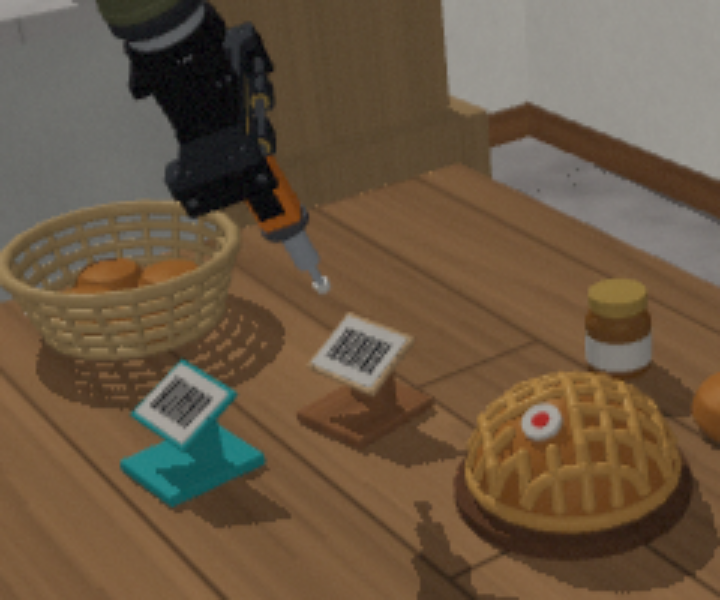

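The foot is pointing at the middle of the wooden-easel label (foot at (320,285), label centre at (360,352)), and it was held still for about 2 s. Now to a standoff above the red dot.

```bash
python3 - <<'E'
from h import *
bot.servo_line(bot.sense()['tool_pos']+np.array([.02,-.03,.08]),velocity=.15)
n=nrm(.336,.338);q=ori(n,.338+np.pi/2-.3)
bot.goto(SP+n*.20+[0,0,.04],ori(nrm(.2,.338),.338+np.pi/2-.3))
bot.goto(SP+n*.137,q)
bot.sleep(.4);s=bot.sense();z=R.from_quat(s['orientation'],scalar_first=True).as_matrix()[:,2]
print(s['clock'],'tip exp',s['tool_pos']+z*.117,'grip exp',s['tool_pos']-z*.008,s['joint_positions'].round(2) if hasattr(s['joint_positions'],'round') else s['joint_positions'],np.round(s['wrist_force'],2))
ims=[]
for c in ['top','side','wrist']:
    p=bot.capture(c)
    for k in ['gauge_grip','gauge_tip','spot','loaf']:print(c,k,[(np.round(d['position'],3).tolist(),round(d['p'],2)) for d in bot.mark_of(p,k)[:2]])
    u=p['intrinsics']@(p['R']@(SP+n*.02)+p['t']);u=(u[:2]/u[2]).astype(int)
    x0=min(max(u[0]-40,0),560);y0=min(max(u[1]-40,0),320)
    X=s['tool_pos']+z*.117;w=p['intrinsics']@(p['R']@X+p['t']);v=p['intrinsics']@(p['R']@SP+p['t'])
    print(c,'crop',x0,y0,'exp tip px',w[:2]/w[2],'spot px',v[:2]/v[2])
    ims.append(cv2.resize(p['color'][y0:y0+80,x0:x0+80,::-1],(264,264),interpolation=cv2.INTER_CUBIC))
cv2.imwrite('pics/so.png',np.hstack(ims))
for dt in (.1,.08,.06,.04):
    m=nrm(.436-dt,.338);print(dt,[bot.ik(SP+m*D,ori(m,.338+np.pi/2-.3)) is not None for D in (.137,.117,.107,.1)])
E
```

```text
Traceback (most recent call last):
station.IKError: the arm cannot follow that straight line within its joint ranges
```

```bash
cat > so.py <<'E'
from h import *
bot.goto([.47,.05,.36],ori(nrm(.15,.2),1.2))
n=nrm(.336,.338);q=ori(n,.338+np.pi/2-.3)
bot.goto(SP+n*.137,q)
bot.sleep(.4);s=bot.sense();z=R.from_quat(s['orientation'],scalar_first=True).as_matrix()[:,2]
print(s['clock'],'tip exp',s['tool_pos']+z*.117,'grip exp',s['tool_pos']-z*.008,np.round(s['joint_positions'],2),np.round(s['wrist_force'],2))
ims=[]
for c in ['top','side','wrist']:
    p=bot.capture(c)
    for k in ['gauge_grip','gauge_tip','spot','loaf']:print(c,k,[(np.round(d['position'],3).tolist(),round(d['p'],2)) for d in bot.mark_of(p,k)[:2]])
    u=p['intrinsics']@(p['R']@(SP+n*.02)+p['t']);u=(u[:2]/u[2]).astype(int)
    x0=min(max(u[0]-40,0),560);y0=min(max(u[1]-40,0),320)
    X=s['tool_pos']+z*.117;w=p['intrinsics']@(p['R']@X+p['t']);v=p['intrinsics']@(p['R']@SP+p['t'])
    print(c,'crop',x0,y0,'exp tip px',w[:2]/w[2],'spot px',v[:2]/v[2])
    ims.append(cv2.resize(p['color'][y0:y0+80,x0:x0+80,::-1],(264,264),interpolation=cv2.INTER_CUBIC))
cv2.imwrite('pics/so.png',np.hstack(ims))
for dt in (.1,.08,.06,.04):
    m=nrm(.436-dt,.338);print(dt,[bot.ik(SP+m*D,ori(m,.338+np.pi/2-.3)) is not None for D in (.137,.117,.107,.1)])
E
python3 so.py
```

```text
17.2167 tip exp [0.52373147 0.00936239 0.11707494] grip exp [ 0.48475674 -0.0043283   0.23505179] [-0.31 -0.28  0.3   2.1  -0.03  0.99  1.63] [-0.27  0.14 -1.52]
top gauge_grip [([0.704, -0.309, 0.128], 0.59), ([0.485, -0.004, 0.235], 0.49)]
top gauge_tip []
top spot [([0.526, 0.011, 0.099], 0.47)]
top loaf [([0.569, 0.024, 0.016], 0.62)]
top crop 277 173 exp tip px [317.3259695  213.37057278] spot px [316.60502759 211.35457277]
side gauge_grip [([0.706, -0.31, 0.13], 0.92), ([0.485, -0.004, 0.232], 0.71)]
side gauge_tip [([0.7, -0.311, 0.003], 0.37), ([0.527, 0.004, 0.114], 0.36)]
side spot [([0.529, 0.008, 0.096], 0.61)]
side loaf []
side crop 267 154 exp tip px [307.47324723 194.26265416] spot px [309.22533814 200.01634156]
wrist gauge_grip [([0.482, -0.008, 0.237], 0.66)]
wrist gauge_tip [([0.516, 0.009, 0.116], 0.48)]
wrist spot [([0.528, 0.013, 0.094], 0.7)]
wrist loaf [([0.567, 0.024, 0.009], 0.96)]
wrist crop 280 156 exp tip px [321.22028037 197.5036195 ] spot px [320.71146103 191.96462437]
0.1 [True, True, True, True]
0.08 [True, True, True, True]
0.06 [True, True, True, True]
0.04 [False, True, True, True]
```

View pics/so.png

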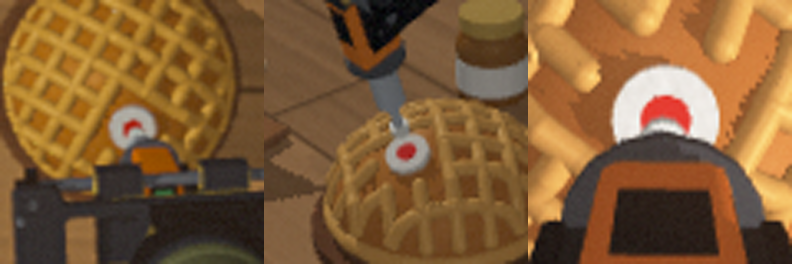

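In the side crop the foot's end is at about (308,193) full-frame, against a predicted (307.5,194). The wrist crop has it centred sideways on the red dot. So the gauge sits in the hand as modelled. Pressing now, guarded by force.

```bash
cat > press.py <<'E'
from h import *
n=nrm(.436-.06,.338);q=ori(n,.338+np.pi/2-.3)
bot.servo_line(SP+n*.124,q,velocity=.04)
bot.sleep(.3);f0=np.array(bot.sense()['wrist_force']);print('f0',f0.round(2))
hit=bot.servo_line(SP+n*.107,velocity=.015,f_stop=1.2)
def st():
    s=bot.sense();return s['clock'],(np.array(s['tool_pos'])-SP)@n,(np.array(s['wrist_force'])-f0)@n,np.round(np.array(s['wrist_force'])-f0,2)
print(hit,*st())
bot.sleep(.3);print(*st())
E
python3 press.py
```

```text
f0 [-0.18  0.3  -1.66]
True 19.4667 0.1136513354591597 0.7736961835805547 [1.   0.37 1.25]
19.7667 0.11356414360253757 0.7378127585017958 [ 0.28 -0.45  0.84]
```

```bash
python3 - <<'E'
from h import *
n=nrm(.436-.06,.338);f0=np.array([-.18,.3,-1.66])
for D in (.109,.105):
    bot.servo_line(SP+n*D,velocity=.012,f_stop=6)
    bot.sleep(.4);F=np.mean([np.array(bot.sense()['wrist_force'])-f0 for _ in range(1)],0)
    s=bot.sense();z=R.from_quat(s['orientation'],scalar_first=True).as_matrix()[:,2]
    print(s['clock'],D,(np.array(s['tool_pos'])-SP)@n,'F',F@n,F.round(2),'wid',s['gripper_width'])
ims=[]
for c in ['side','wrist']:
    p=bot.capture(c)
    for k in ['gauge_grip','gauge','gauge_tip','spot','loaf','jar','bun','bowl']:print(c,k,[(np.round(d['position'],3).tolist(),round(d['p'],2)) for d in bot.mark_of(p,k)[:2]])
    u=p['intrinsics']@(p['R']@(SP+n*.04)+p['t']);u=(u[:2]/u[2]).astype(int)
    x0=min(max(u[0]-50,0),540);y0=min(max(u[1]-50,0),300);print(x0,y0)
    ims.append(cv2.resize(p['color'][y0:y0+100,x0:x0+100,::-1],(400,400),interpolation=cv2.INTER_CUBIC))
cv2.imwrite('pics/pr.png',np.hstack(ims))
s=bot.sense();z=R.from_quat(s['orientation'],scalar_first=True).as_matrix()[:,2];print('grip exp',s['tool_pos']-z*.008,'org exp',s['tool_pos']+z*.037)
E
```

```text
20.7167 0.109 0.10902369418680789 F 2.8790226568919857 [-2.22 -0.34  2.22] wid 0.025861097442442898
21.6 0.105 0.10505348920078914 F 3.734277661279701 [-2.62 -0.39  2.99] wid 0.025768238352666943
side gauge_grip [([0.491, -0.002, 0.202], 0.88), ([0.704, -0.308, 0.126], 0.85)]
side gauge [([0.505, 0.004, 0.157], 0.7), ([0.699, -0.312, 0.08], 0.6)]
side gauge_tip [([0.704, -0.31, -0.001], 0.35)]
side spot [([0.528, 0.009, 0.095], 0.47)]
side loaf [([0.574, 0.025, 0.016], 0.59)]
side jar []
side bun [([0.765, 0.004, -0.001], 0.82), ([0.751, 0.167, 0.0], 0.57)]
side bowl [([0.759, -0.156, -0.001], 0.78), ([0.751, 0.168, -0.001], 0.63)]
255 139
wrist gauge_grip [([0.488, -0.008, 0.204], 0.62)]
wrist gauge [([0.506, 0.002, 0.159], 0.78)]
wrist gauge_tip []
wrist spot [([0.528, 0.014, 0.097], 0.93)]
wrist loaf [([0.568, 0.025, 0.014], 0.59)]
wrist jar []
wrist bun [([0.569, 0.023, 0.014], 0.2)]
wrist bowl []
270 162
grip exp [ 0.49029928 -0.00264686  0.20262202] org exp [0.50575774 0.00282527 0.16071627]
```

View pics/pr.png

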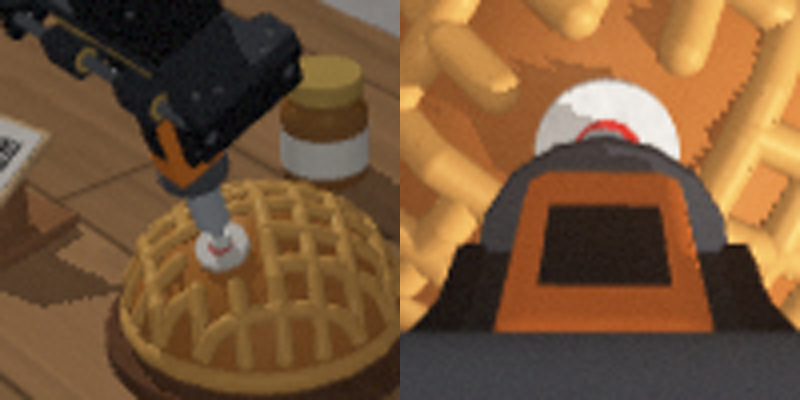

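The foot sits over the red dot, with only its near rim showing (side crop (222,248)). The force along the axis is 3.7 N, so the plunger is about half way in. The loaf, bun and bowl read as unmoved. Handing in.

```bash
python3 - <<'E'
from h import *
bot.sleep(.5);n=nrm(.376,.338)
s=bot.sense();F=np.array(s['wrist_force'])-[-.18,.3,-1.66];print(s['clock'],F.round(2),F@n,s['gripper_width'])
p=bot.capture('top')
for k in ['loaf','jar','bun','bowl']:print(k,[(np.round(d['position'],3).tolist(),round(d['p'],2)) for d in bot.mark_of(p,k)[:1]])
bot.close_job()
E
```

```text
23.0 [-2.86 -0.36  3.38] 4.17774418175914 0.026141364618448
loaf [([0.57, 0.023, 0.015], 0.72)]
jar [([0.743, 0.173, 0.004], 0.73)]
bun [([0.769, 0.009, -0.0], 0.66)]
bowl [([0.765, -0.16, 0.004], 0.76)]
the job is handed in; nothing more can be done
```

I took the orange gauge from its stand, logged the batch at the wooden-easel label, and pressed the foot onto the loaf's red dot. I handed in with it still gripped and pressing, at 23.0 s of the 51 s allowed; no verdict was given.

- **Label:** the hold lasted about 2 s. From the arm's pose, the aim point was within 1 mm of my estimate of the label's centre. The gauge was 0.10 rad off square, because the exactly square pose was out of reach. The networks put the foot about 5 mm off the modelled spot, which would make the angle about 0.14 rad; the limit is 0.22.
- **Press:** the last force along the axis was 3.7 to 4.2 N, which puts the plunger roughly 10 to 12 mm in. I set the gauge 0.06 rad off the sticker's normal (limit 0.2), and in the pictures the foot covers the dot to within a few mm.
- **Force direction:** the measured force leaned about 0.35 rad from the gauge axis. I took this as friction or sensor drift and did not correct it.
- **Loaf, jar, bun and bowl:** the last top view has loaf, jar and bowl within about 4 mm of the first one. The bun was missed in that first top view, so I compared it with the first side view; it is within about 7 mm.

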